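# Stand the toppled spice tin back up against the display step

### The arm

A 6-joint arm with a two-finger parallel gripper is mounted at the origin on the work surface. World frame = base frame: x ahead of the robot, y to its left, z up, the work surface at z = 0. Lengths are in mm, angles in rad, forces in N, time in s.
With the tool pointing down it reaches from about 300 to 875 mm from the base axis. Payload 4.2 kg.
Tool frame: the origin (TCP) lies at the very end of the fingers, on their centre line; the grasp point (between the pads) lies 19 mm behind it (tcp_to_grasp is the distance from the TCP to the grasp point, in mm); z points along the fingers, y is the direction in which the jaws open and shut (so a half turn about z gives the same grasp; the last joint's range is limited). The gripper opens to 85 mm and grips with 20 to 120 N. Pads are 22 mm wide; open, the fingers measure 114 mm over their backs; the gripper's body (76 mm by 85 mm) begins 54 mm behind the grasp point. The pads swing forward as they close: fully open they stand 13 mm farther back than shut.
Start: joints at [1.129, 0.32, 1.565, -0, 1.257, -0.02], TCP at [235.41, 524.617, 231.338] pointing down, gripper open.
Joint ranges: [-3.11, 3.11], [-0.84, 2.01], [0.21, 2.61], [-1.34, 4.49], [0.05, 2.63], [-2.56, 2.56]. Speed limits (rad/s): [2.57, 2.57, 3.14, 3.14, 3.14, 3.14].

### API

Orientations are given as a unit quaternion [w, x, y, z].
In Python, from plant import * gives the robot as it stands. The module is installed in compiled form; this text tells all that it offers. Calls block until the motion is done:
- move_ptp(position, orientation): joint-space move of the TCP to a pose.
- line_to(position, rotation=None, speed=150, guard=None): straight line of the TCP; rotation=None keeps the orientation; speed is the mean speed in mm/s. With guard (N) it stops when the force on the tool has changed by that much, and returns True; else False.
- move_j(angles): joint-space move.
- set_gripper(opening, f_grip=None): finger opening in mm; f_grip is the grip in N (None keeps the last); returns when the fingers have stopped.
- sleep(seconds).
- solve_ik(position, orientation): joint angles nearest the present ones, or None.
- get_state(): the state.
- grab_frame(name): name is "scene" or "top" or "wrist"; returns a dict with "pixels" (384x512x3 uint8, red, green, blue), "vfov" (degrees; the focal length in pixels is half the picture's height over the tangent of half this angle, whatever the lens; pixels are square), "cx", "cy" (the principal point, pixels), "R" (3x3) and "t" (3): a world point X has camera coordinates R X + t; the wrist camera has in their place "hand_eye" (4x4, takes a point from camera to tool coordinates, whose origin is the TCP and whose axes are the flange's). Camera axes: x right, y down, z forward; pixel columns grow to the right and rows downward; lengths in mm; the calibration is good to about 2 mm. The wrist camera is an equidistant fisheye: a pixel r from the principal point sees the ray r / f radians off the axis. A picture is of the moment at which its call begins: read the wrist's pose just before it. There is no depth.
A pose or a line that the arm cannot do raises PlanningError and nothing moves.
- finish_job(): hands the job in, once; it reports no verdict.
The state is a dict: "time_s": time; "q": joint angles; "joint_velocities": joint speeds; "joint_efforts": joint torques, N m; "tool_pos": TCP position; "ee_rot": TCP orientation; "contact_force": force on the tool from outside, world axes, zero at the start; "wrist_torque": the same for the moment, N m; "finger_gap": finger opening in mm.
Only numpy, scipy, OpenCV 4.12 (cv2) and the standard library are available. Lean on these libraries where they do the work, as an engineer would, in place of code of your own. Each camera call takes 0.05 s, during which the arm holds its last target.

### The job

The tall steel spice tin has toppled over on the stall's counter, its foot end towards the wooden display step. Slide it along the counter, still lying, until its foot butts squarely against the front of the step; then, keeping the foot down on the counter and pressed against the step, tip its lid end up until the tin stands upright in the gap between the two jars, right up against the step, and let go. Leave the jars, the tub and the scoop where they are.

Things in the scene. Friction and masses are not known exactly. Their poses are not given: they have to be found in the camera images.
- tin: The toppled tin: a closed steel cylinder, 54 mm diameter, 160 mm long, orange band, black lid of the same diameter over the last 27 mm. 0.28 to 0.56 kg. Origin: centre of its foot (the end without lid); x axis: along the tin from foot to lid. Gripped across, it turns stiffly between the pads. Starts lying, axis 27 mm up, foot 20 to 50 mm short of the step, up to 12 degrees out of square with it.
- tin_lid (a point): Centre of the flat outer face of the tin's black lid, 160 mm from the foot along the axis.
- step: Fixed wooden step, 600 mm long, 75 mm high, 130 mm deep, on the counter; on it four fixed tubs 40 mm high, none within 125 mm of its middle. Origin: middle of the bottom edge of its front face, at counter height. x is level, square to the front face, pointing into the step (away from the robot); y runs along the face; z up. The face is the plane x = 0; the tin lies at -x of it.
- jar_red: Bystander: standing jar with red-orange filling and steel lid, 72 mm in diameter, 110 mm high, about 45 mm in front of the step's face and 165 to 185 mm to one side of its middle. Origin at the centre of its underside.
- jar_green: Bystander: the same jar with green filling, on the other side of the gap. Origin at the centre of its underside.
- tub: Bystander: low round tub with white lid, 96 mm in diameter, 45 mm high, on the counter to one side. Origin at the centre of its underside.
- scoop: Bystander: small aluminium scoop with a dark wooden handle, 155 mm long, 25 mm high, on the counter to the other side. Origin on its underside near mid-length; x axis from handle to scoop.
Things that resemble listed ones, but are neither listed nor needed, are in the scene too. Leave any blue look-alike of the tin alone.

How it is judged:
By the outcome, as a careful person would: the job done as asked, in the order asked, and still so for the second after the job is handed in, with the robot touching nothing.
It also fails if it takes over 45 s, if anything falls off the work surface, if the arm or the gripper's body presses on something with over 40 N, if the wrist force passes 120 N, or if a joint passes its speed limit or range.

## Working session

There is one attempt and no reset: what is moved stays moved. The work goes in short steps, each a Python script; the robot and the scene stay as the last script left them, time stands still between calls to the robot, and variables do not carry over. Pictures are saved under pics/ and viewed, and the job is handed in when it is done.

```bash
mkdir -p pics; python3 - <<'E'
from plant import *
import cv2,numpy as np
s=get_state();print({k:np.round(v,3) for k,v in s.items()})
for n in("scene","top","wrist"):
    f=grab_frame(n);cv2.imwrite(f"pics/{n}0.png",cv2.resize(f["pixels"][:,:,::-1],None,fx=1.5,fy=1.5,interpolation=cv2.INTER_CUBIC))
    print(n,{k:np.round(v,4).tolist() for k,v in f.items() if k!="pixels"})
E
```

```text
{'time_s': np.float64(0.0), 'q': array([ 1.129,  0.32 ,  1.566,  0.   ,  1.257, -0.02 ]), 'joint_velocities': array([ 0.   ,  0.001, -0.001,  0.   , -0.   ,  0.001]), 'joint_efforts': array([-0.0000e+00, -4.1552e+01, -2.3416e+01, -0.0000e+00,  8.0000e-03,
        0.0000e+00]), 'tool_pos': array([235.198, 524.184, 230.502]), 'ee_rot': array([-0.   ,  0.209,  0.978, -0.001]), 'contact_force': array([-0.507,  0.732, -0.072]), 'wrist_torque': array([-0.009, -0.019,  0.014]), 'finger_gap': np.float64(85.776)}
scene {'vfov': 43.5244, 'cx': 257.9709, 'cy': 188.6925, 'R': [[0.7994, 0.6005, 0.0204], [0.4289, -0.5466, -0.7192], [-0.4207, 0.5837, -0.6945]], 't': [-443.2455, -188.0299, 1390.6303]}
top {'vfov': 44.8853, 'cx': 256.9703, 'cy': 195.0473, 'R': [[-0.1148, -0.9934, -0.003], [-0.9719, 0.1129, -0.2066], [0.2055, -0.0208, -0.9784]], 't': [68.8014, 547.192, 1183.7943]}
wrist {'vfov': 65.7065, 'cx': 256.7702, 'cy': 196.0424, 'hand_eye': [[0.0004, -0.9628, -0.2703, 68.3121], [1.0, 0.0003, 0.0003, -0.1672], [-0.0002, -0.2703, 0.9628, -142.4375], [0.0, 0.0, 0.0, 1.0]]}
```

View pics/scene0.png

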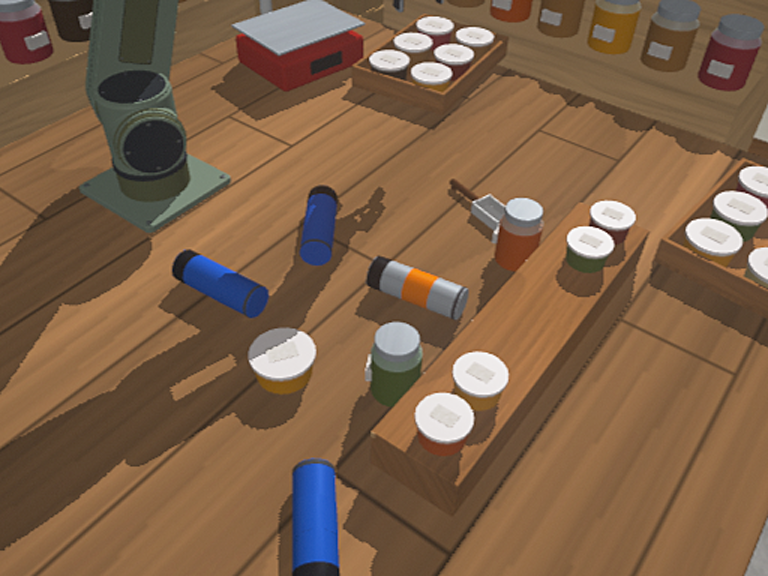

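View pics/top0.png

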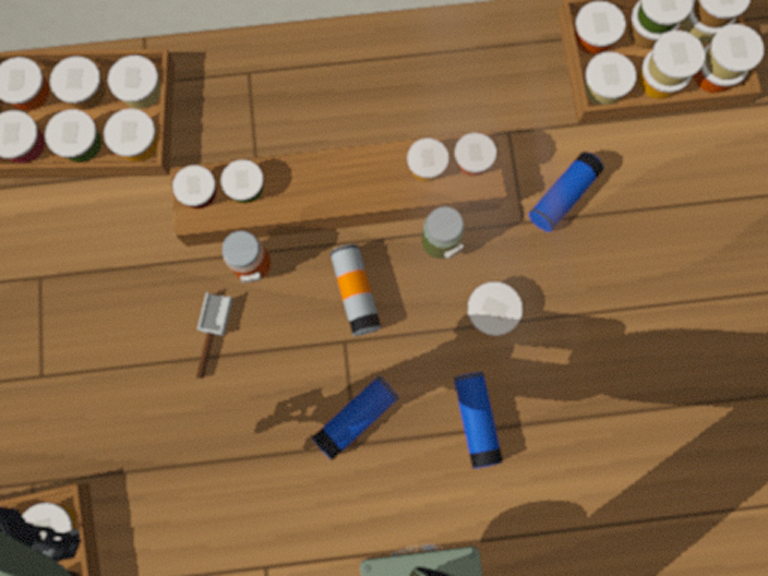

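View pics/wrist0.png

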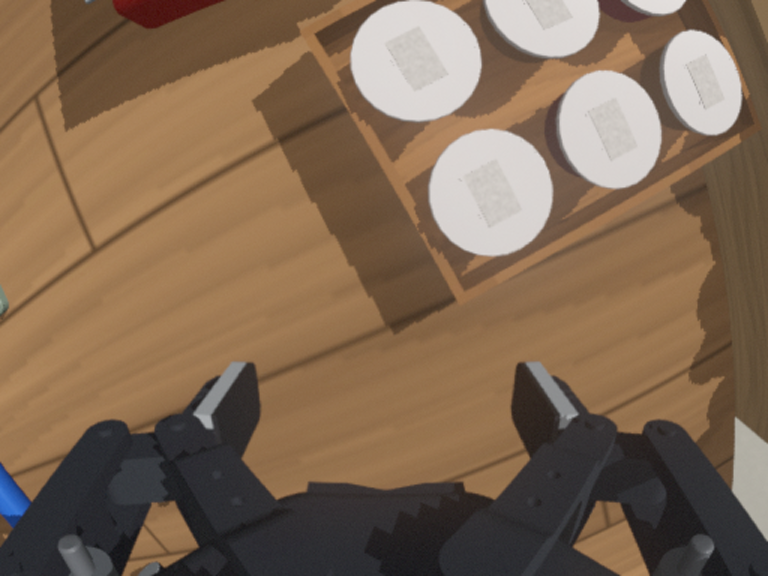

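```bash
python3 - <<'E'
import cv2
t=cv2.imread("pics/top0.png");s=cv2.imread("pics/scene0.png")
cv2.imwrite("pics/topc.png",cv2.resize(t[130:350,160:540],None,fx=2.1,fy=2.1))
cv2.imwrite("pics/scenec.png",cv2.resize(s[180:500,340:660],None,fx=1.8,fy=1.8))
E
```

```text
(no output)
```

View pics/topc.png

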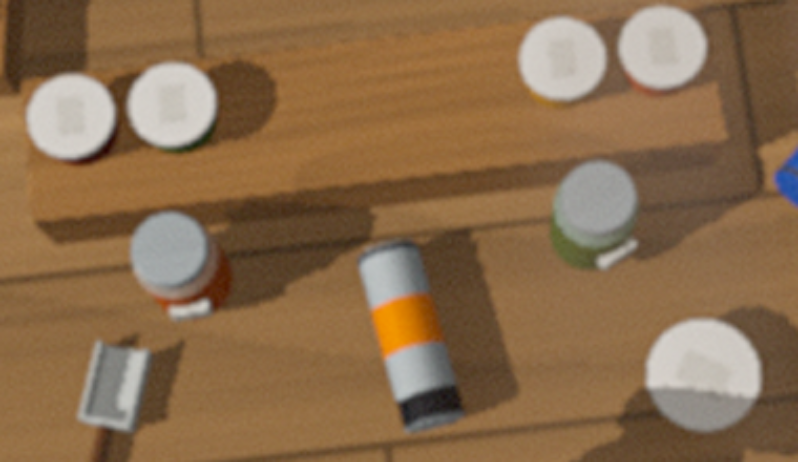

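View pics/scenec.png

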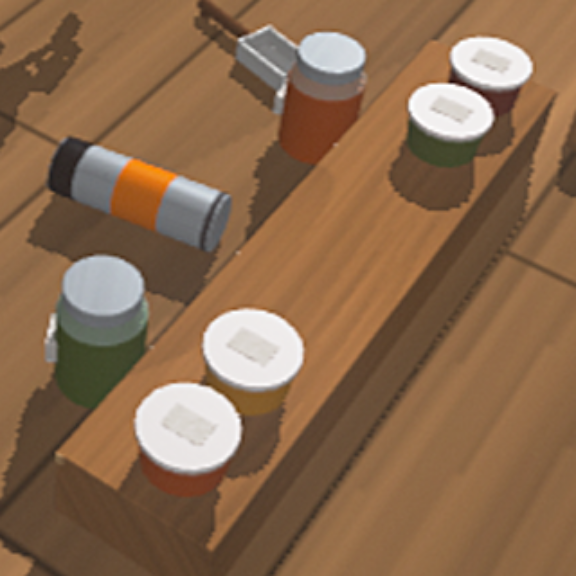

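```bash
cat > cam.py <<'E'
import numpy as np,cv2
def K(f):
    h=f["pixels"].shape[0];fl=h/2/np.tan(np.radians(f["vfov"])/2)
    return fl
def proj(f,X):
    X=np.atleast_2d(X);c=X@np.array(f["R"]).T+np.array(f["t"]);fl=K(f)
    return np.c_[fl*c[:,0]/c[:,2]+f["cx"],fl*c[:,1]/c[:,2]+f["cy"]]
def ray2z(f,uv,z):
    fl=K(f);R=np.array(f["R"]);t=np.array(f["t"])
    d=R.T@np.array([(uv[0]-f["cx"])/fl,(uv[1]-f["cy"])/fl,1]);o=-R.T@t
    return o+d*(z-o[2])/d[2]
def cyl(p,a,L=160,r=27):
    # p foot centre, a unit axis; returns rims points
    a=a/np.linalg.norm(a);h=np.cross(a,[0.3,0.5,0.81]);h/=np.linalg.norm(h);k=np.cross(a,h)
    th=np.linspace(0,2*np.pi,48)
    ring=r*(np.cos(th)[:,None]*h+np.sin(th)[:,None]*k)
    return p+ring,p+L*a+ring
E
cat > est.py <<'E'
from plant import *
from cam import *
from scipy.optimize import least_squares,minimize
import pickle
F={n:grab_frame(n) for n in("scene","top")}
pickle.dump(F,open("f0.pkl","wb"))
T=F["top"];S=F["scene"]
n=lambda b,ox,oy,s:(((b[0]+.5)/s-.5+ox+.5)/1.5-.5,((b[1]+.5)/s-.5+oy+.5)/1.5-.5)
tc=lambda u,v:n((u,v),160,130,2.1); sc=lambda u,v:n((u,v),340,180,1.8)
A=ray2z(T,tc(37,222),75);B=ray2z(T,tc(727,143),75)
print("step top corners top",A,B,np.linalg.norm(A-B))
A0=ray2z(T,tc(60,243),0);print("bottom left",A0)
C=ray2z(S,sc(58,460),75);D=ray2z(S,sc(437,42),75);print("scene",C,D,np.linalg.norm(C-D))
m=(A+B)/2;yv=(A-B)/np.linalg.norm(A-B);print("yaw of y-axis",np.degrees(np.arctan2(-yv[0],yv[1])),"mid",m)
for nm,uv in dict(red=(170,240),green=(597,188)).items(): print(nm,ray2z(T,tc(*uv),110))
print("tub",ray2z(T,tc(703,375),45))
foot=ray2z(T,tc(391,250),40);lid=ray2z(T,tc(434,420),30);print("tin",foot,lid)
E
python3 est.py
```

```text
step top corners top [694.76037012 363.4346966   75.        ] [ 696.74802727 -229.90295313   75.        ] 593.340979003228
bottom left [697.63582842 364.70646595   0.        ]
scene [ 706.47343479 -236.6014037    75.        ] [703.78606717 364.78670276  75.        ] 601.394110829005
yaw of y-axis 0.19193782837464063 mid [695.7541987   66.76587173  75.        ]
red [655.00196498 245.65826468 110.        ]
green [ 658.68302713 -109.38977995  110.        ]
tub [ 503.45890582 -184.93588867   45.        ]
tin [645.30501552  67.83624018  40.        ] [493.74591106  47.07994982  30.        ]
```

```bash
cat > fit.py <<'E'
from cam import *
from scipy.optimize import minimize
import pickle
F=pickle.load(open("f0.pkl","rb"))
def hull(f,p):
    x,y,yaw=p;a,b=cyl(np.array([x,y,27.]),np.array([-np.cos(yaw),-np.sin(yaw),0]))
    return cv2.convexHull(proj(f,np.r_[a,b]).astype(np.float32))[:,0]
U=4
masks={}
p0=np.array([648,68,np.radians(8)])
for n,f in F.items():
    im=f["pixels"][:,:,::-1].copy()
    h=hull(f,p0);c=h.mean(0)
    m=np.full(im.shape[:2],cv2.GC_BGD,np.uint8)
    big=(c+(h-c)*1.35).round().astype(np.int32);sm=(c+(h-c)*.8).round().astype(np.int32)
    cv2.fillPoly(m,[big],cv2.GC_PR_BGD);cv2.fillPoly(m,[h.round().astype(np.int32)],cv2.GC_PR_FGD);cv2.fillPoly(m,[sm],cv2.GC_FGD)
    cv2.grabCut(im,m,None,np.zeros((1,65)),np.zeros((1,65)),6,cv2.GC_INIT_WITH_MASK)
    masks[n]=cv2.resize(((m&1)*255).astype(np.uint8),None,fx=U,fy=U,interpolation=cv2.INTER_CUBIC)>127
def cost(p,which=("top","scene")):
    s=0
    for n in which:
        r=np.zeros(masks[n].shape,np.uint8)
        cv2.fillPoly(r,[((hull(F[n],p)+.5)*U*16).round().astype(np.int32)],1,shift=4)
        r=r>0;s+=1-(r&masks[n]).sum()/(r|masks[n]).sum()
    return s
for w in(("top",),("scene",),("top","scene")):
    sim=[p0]+[p0+d for d in([8,0,0],[0,8,0],[0,0,.06])]
    r=minimize(cost,p0,args=(w,),method="Nelder-Mead",options=dict(initial_simplex=sim,xatol=.02,fatol=1e-5))
    print(w,r.x[:2],np.degrees(r.x[2]),r.fun)
for n in F:
    im=cv2.resize(F[n]["pixels"][:,:,::-1],None,fx=U,fy=U)
    h=((hull(F[n],r.x)+.5)*U).astype(int)
    cv2.polylines(im,[h],True,(0,255,0),1)
    cs,_=cv2.findContours(masks[n].astype(np.uint8),cv2.RETR_EXTERNAL,cv2.CHAIN_APPROX_NONE);cv2.drawContours(im,cs,-1,(255,0,255),1)
    # step lines
    for z in(0,75):
        for xs in(698,703):
            q=((proj(F[n],[[xs+1.2,-235,z],[xs-1.2,364,z]])+.5)*U).astype(int);cv2.line(im,tuple(map(int,q[0])),tuple(map(int,q[1])),(255,255,0) if xs==698 else (0,0,255),1)
    c=h.mean(0).astype(int);masks[n]=im[max(0,c[1]-290):c[1]+290,max(0,c[0]-390):c[0]+390];cv2.imwrite(f"pics/fit_{n}.png",masks[n])
E
python3 fit.py
```

```text
('top',) [649.87977178  70.97871343] 7.709310976536562 0.13994334277620402
('scene',) [643.38234141  70.16117395] 9.34671238466923 0.10954953491205977
('top', 'scene') [646.34281341  70.58106113] 8.564311806879106 0.260353297186081
```

View pics/fit_top.png

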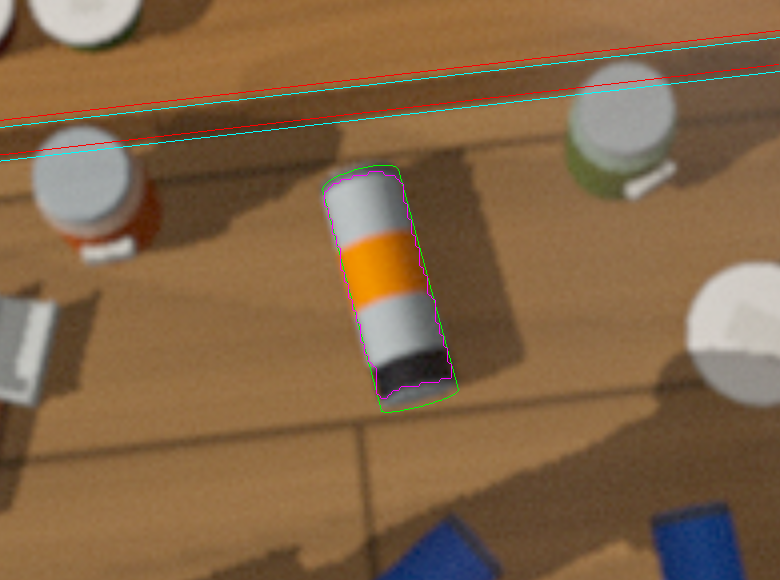

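View pics/fit_scene.png

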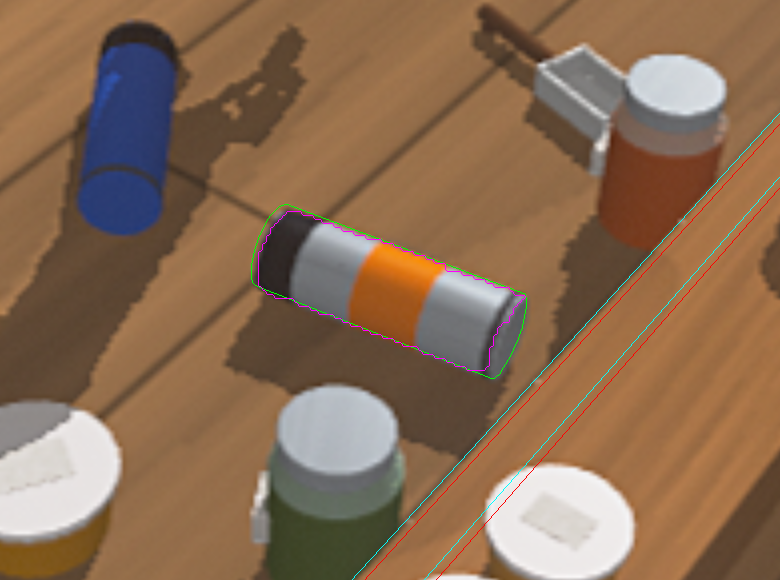

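```bash
cat > geo.py <<'E'
import numpy as np
from scipy.spatial.transform import Rotation as Ro
def quat(al,psi):
    """tool pointing forward by yaw psi (rad), al deg below horizontal; camera up/forward"""
    a=np.radians(al);z=np.array([np.cos(psi)*np.cos(a),np.sin(psi)*np.cos(a),-np.sin(a)])
    y=-np.array([-np.sin(psi),np.cos(psi),0]);x=np.cross(y,z)
    return np.roll(Ro.from_matrix(np.c_[x,y,z]).as_quat(),1),z
def pose(g,al,psi,off=19):
    q,z=quat(al,psi);return np.array(g)+off*z,q
E
python3 - <<'E'
from plant import *
from geo import *
X=699;Y=70
for s in(110,125,140):
  for al in(30,40,50,60,75,90):
    out=[]
    for th in range(0,91,15):
        t=np.radians(th);g=[X-27*np.sin(t)-s*np.cos(t),Y,27*np.cos(t)+s*np.sin(t)]
        row=''
        for da in(0,.5,1):
            p,q=pose(g,al+da*th,0);r=solve_ik(p,q);row+='.' if r is None else 'X'
        out.append(row)
    print(s,al,out)
for al in (30,60,90):
    p,q=pose([X-130,Y,27],al,0);r=solve_ik(p,q);print(al,None if r is None else np.round(r,2))
E
```

```text
110 30 ['XXX', 'XXX', 'XXX', 'XXX', 'XXX', 'XXX', 'XXX']
110 40 ['XXX', 'XXX', 'X.X', 'XXX', 'XXX', 'XXX', 'XXX']
110 50 ['XXX', 'X.X', 'XXX', 'XXX', 'XXX', '.XX', '.XX']
110 60 ['...', '.XX', 'XXX', 'XXX', 'XXX', 'XXX', 'XXX']
110 75 ['XXX', 'XXX', 'XXX', 'XXX', 'XXX', 'XXX', 'XX.']
110 90 ['XXX', 'XXX', 'XXX', 'XXX', 'XXX', 'XXX', 'XX.']
125 30 ['XXX', 'XXX', 'XXX', 'X.X', 'XXX', 'XXX', 'XXX']
125 40 ['XXX', 'XXX', 'X.X', 'XXX', 'XXX', 'XXX', 'XXX']
125 50 ['XXX', 'XXX', 'XXX', 'XXX', 'XXX', '.XX', '.XX']
125 60 ['XXX', '.XX', 'XXX', 'XXX', 'XXX', 'XXX', 'XXX']
125 75 ['XXX', 'XXX', 'XXX', 'XXX', 'XXX', 'XXX', 'XX.']
125 90 ['XXX', 'XXX', 'XXX', 'XXX', 'XXX', 'XXX', 'XX.']
140 30 ['XXX', 'XXX', 'XXX', 'X.X', 'XXX', 'XXX', 'XXX']
140 40 ['XXX', 'XXX', 'X.X', 'XXX', 'XXX', 'XXX', 'XXX']
140 50 ['XXX', 'XXX', 'XXX', 'XXX', '.XX', '.XX', '.XX']
140 60 ['XXX', '.XX', 'XXX', 'XXX', 'XXX', 'XXX', 'XXX']
140 75 ['XXX', 'XXX', 'XXX', 'XXX', 'XXX', 'XXX', 'XX.']
140 90 ['XXX', 'XXX', 'XXX', 'XXX', 'XXX', 'XXX', 'XX.']
30 [ 0.19  0.71  2.54  3.32  1.15 -1.55]
60 [ 0.14  0.46  2.22  4.01  0.09 -2.32]
90 [ 0.1   0.54  1.84 -0.    0.76  1.67]
```

```bash
python3 - <<'E'
from plant import *
from geo import *
X=699;Y=70
for s in(70,90,110,130,145):
    out=[]
    for th in range(0,91,15):
        t=np.radians(th);g=[X-27*np.sin(t)-s*np.cos(t),Y,27*np.cos(t)+s*np.sin(t)]
        ok=[]
        for al in range(40,180,4):
            p,q=pose(g,al,0);r=solve_ik(p,q)
            if r is not None and abs(r[3])<.6: ok.append(al)
        out.append((ok[0],ok[-1]) if ok else None)
    print(s,out)
for al in (64,72,80):
    for s in (110,140):
        psi=np.radians(8.5)
        p,q=pose([646-s*np.cos(psi),70-s*np.sin(psi),27],al,psi);r=solve_ik(p,q);print(al,s,None if r is None else np.round(r,2))
E
```

```text
70 [(64, 176), (64, 176), (60, 176), (60, 176), (60, 172), (60, 168), (60, 164)]
90 [(64, 176), (64, 176), (60, 176), (60, 176), (60, 176), (60, 168), (56, 164)]
110 [(64, 176), (64, 176), (60, 176), (60, 176), (56, 176), (56, 168), (56, 164)]
130 [(68, 176), (64, 176), (60, 176), (60, 176), (56, 176), (56, 168), (56, 160)]
145 [(68, 176), (64, 176), (60, 176), (60, 176), (56, 176), (56, 168), (52, 160)]
64 110 None
64 140 [ 0.05  0.4   2.32  2.09  0.05 -0.61]
72 110 [0.06 0.43 2.15 0.11 0.25 1.39]
72 140 [0.06 0.4  2.22 0.13 0.21 1.36]
80 110 [0.07 0.45 2.05 0.03 0.46 1.47]
80 140 [0.07 0.42 2.12 0.03 0.43 1.46]
```

```bash
sed -i 's/y=-np.array/y=np.array/' geo.py; cat > run1.py <<'E'
from plant import *
from geo import *
import cv2
psi=np.radians(8.5);s=115
g=np.array([647-s*np.cos(psi),70.3-s*np.sin(psi),27])
p,q=pose(g,72,psi);_,z=quat(72,psi)
hv=p-110*z
print(p,hv,np.round(solve_ik(p,q),2),np.round(solve_ik(hv,q),2))
set_gripper(85,60)
move_ptp(hv,q)
st=get_state();print(st["time_s"],st["tool_pos"],st["ee_rot"],q,np.round(st["q"],2))
import pickle
f=grab_frame("wrist");pickle.dump((st,f),open("w1.pkl","wb"))
cv2.imwrite("pics/w1.png",cv2.resize(f["pixels"][:,:,::-1],None,fx=1.5,fy=1.5))
E
python3 run1.py
```

```text
[539.07000719  54.1697545    8.92992619] [505.45150915  49.1454363  113.54614298] [ 0.06  0.43  2.16  0.11  0.24 -1.76] [ 0.06  0.21  2.11  0.06  0.51 -1.71]
2.475 [505.80132795  49.64229183 113.80452389] [ 0.15630074 -0.0734992   0.98490153  0.01170121] [ 0.1560043  -0.07319609  0.98497238  0.01159312] [ 0.06  0.21  2.11  0.06  0.51 -1.71]
```

View pics/w1.png

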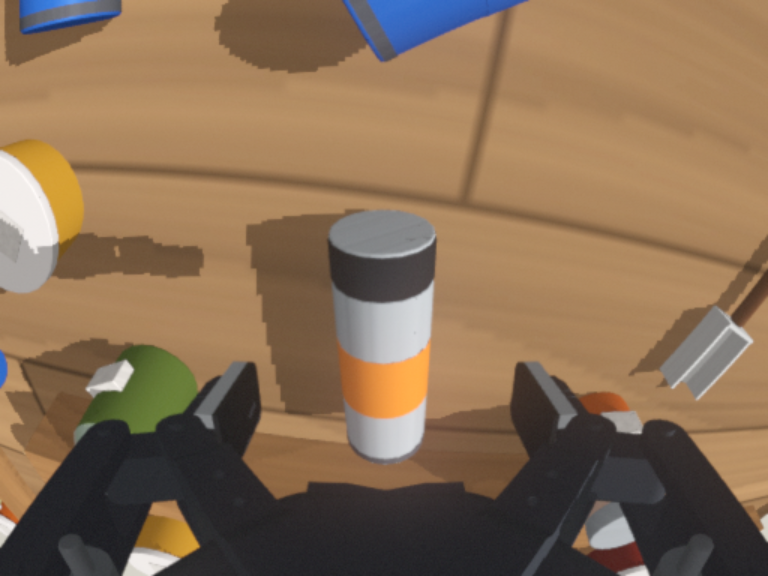

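```bash
cat > wcam.py <<'E'
import numpy as np
from scipy.spatial.transform import Rotation as Ro
def wproj(st,f,X):
    R=Ro.from_quat(np.roll(st["ee_rot"],-1)).as_matrix();T=np.eye(4);T[:3,:3]=R;T[:3,3]=st["tool_pos"]
    M=np.linalg.inv(T@np.array(f["hand_eye"]));X=np.atleast_2d(X);c=X@M[:3,:3].T+M[:3,3]
    fl=192/np.tan(np.radians(f["vfov"])/2);rh=np.hypot(c[:,0],c[:,1]);th=np.arctan2(rh,c[:,2])
    return np.c_[f["cx"]+fl*th*c[:,0]/rh,f["cy"]+fl*th*c[:,1]/rh]
E
python3 - <<'E'
import pickle,cv2
from wcam import *;from cam import cyl
from scipy.optimize import least_squares
st,f=pickle.load(open("w1.pkl","rb"))
im0=f["pixels"][:,:,::-1]
def rings(p):
    a=np.array([-np.cos(p[2]),-np.sin(p[2]),0]);P=np.array([p[0],p[1],27.])
    return [wproj(st,f,cyl(P+d*a,a)[0]) for d in(0,133,160)]
def draw(p,name):
    im=cv2.resize(im0,None,fx=4,fy=4,interpolation=cv2.INTER_CUBIC)
    for r in rings(p): cv2.polylines(im,[((r+.5)*4).astype(np.int32)],True,(0,255,0),1)
    # step bottom/top lines
    for X,c in((697,(255,255,0)),(700,(0,0,255)),(703,(255,0,255))):
        for z in(0,75):
            l=wproj(st,f,[[X-.0035*y+.23,y,z] for y in range(-60,200,5)]);cv2.polylines(im,[((l+.5)*4).astype(np.int32)],False,c,1)
    cv2.imwrite(name,im[530:1250,680:1380][:600*1])
draw([647,70.3,np.radians(8.5)],"pics/w1o.png")
E
```

```text
(no output)
```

View pics/w1o.png

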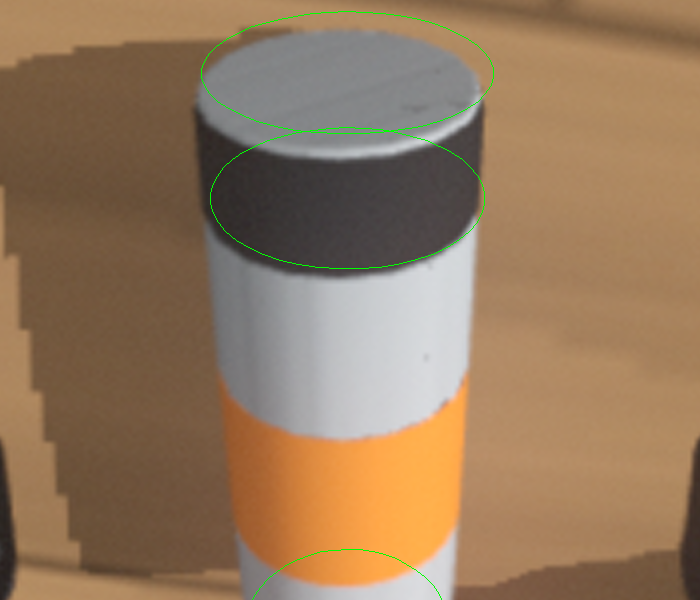

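```bash
python3 - <<'E'
import pickle,cv2
from wcam import *;from cam import cyl
from scipy.optimize import least_squares
st,f=pickle.load(open("w1.pkl","rb"))
im0=f["pixels"][:,:,::-1]
im=cv2.resize(im0,None,fx=4,fy=4,interpolation=cv2.INTER_CUBIC)
for p,c in(([647,70.3,np.radians(8.5)],(0,255,0)),([651,70.3,np.radians(8.2)],(0,0,255))):
    a=np.array([-np.cos(p[2]),-np.sin(p[2]),0]);P=np.array([p[0],p[1],27.])
    for d in(0,133,160):
        r=wproj(st,f,cyl(P+d*a,a)[0]);cv2.polylines(im,[((r+.5)*4).astype(np.int32)],True,c,1)
for X,c in((697,(255,255,0)),(700,(0,0,255)),(703,(255,0,255))):
    for z in(0,75):
        l=wproj(st,f,[[X-.0035*y+.23,y,z] for y in range(-60,200,5)]);cv2.polylines(im,[((l+.5)*4).astype(np.int32)],False,c,1)
cv2.imwrite("pics/w1p.png",cv2.resize(im[530:1330,640:1440],None,fx=.75,fy=.75,interpolation=cv2.INTER_AREA))
E
```

```text
(no output)
```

View pics/w1p.png

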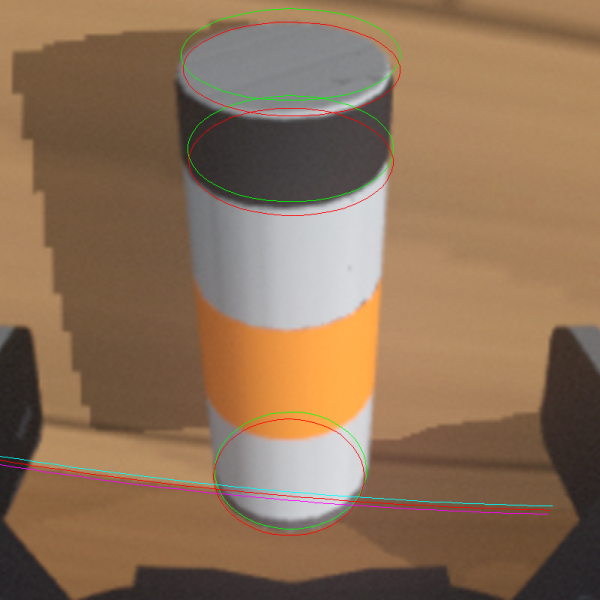

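```bash
cat > run2.py <<'E'
from plant import *
from geo import *
psi=np.radians(8.4);s=116
g=np.array([649-s*np.cos(psi),70.3-s*np.sin(psi),27])
p,q=pose(g,72,psi)
print(line_to(p,q,speed=60,guard=12));st=get_state();print(st["time_s"],st["tool_pos"]-p,st["contact_force"])
set_gripper(40,60);st=get_state();print(st["time_s"],st["finger_gap"],st["tool_pos"]-p,st["contact_force"],st["wrist_torque"])
# yaw square + slide to ~12 mm short
ps=np.radians(.2)
g2=np.array([687-s,68.,27]);p2,q2=pose(g2,72,ps)
print(line_to(p2,q2,speed=40,guard=25));st=get_state();print(st["time_s"],st["tool_pos"]-p2,st["contact_force"],st["wrist_torque"])
import cv2,pickle
F={n:grab_frame(n) for n in("scene","top","wrist")};pickle.dump((st,F),open("f2.pkl","wb"))
for n in F: cv2.imwrite(f"pics/{n}2.png",cv2.resize(F[n]["pixels"][:,:,::-1],None,fx=1.5,fy=1.5))
E
python3 run2.py
```

```text
False
4.5167 [0.09958633 0.00434401 0.28681964] [ 0.36002067  0.11987248 -0.34932951]
4.9167 52.52587282847683 [-0.05669425 -0.04458027  0.51213623] [-1.76650895 -0.91696879  5.03364856] [-0.10376677  0.26593267 -0.00453961]
True
5.2667 [-35.99843626 -12.91403796   0.50926186] [ 0.09446808 -0.79562871  4.22653199] [-0.02410863  0.05519675 -0.08123637]
```

```bash
cat > run3.py <<'E'
from plant import *
from geo import *
s=116
ps=np.radians(.2)
st=get_state();print(st["tool_pos"],st["ee_rot"],st["finger_gap"])
g2=np.array([687-s,68.,27.3]);p2,q2=pose(g2,72,ps)
p0=st["tool_pos"]
from scipy.spatial.transform import Slerp
sl=Slerp([0,1],Ro.from_quat([np.roll(st["ee_rot"],-1),np.roll(q2,-1)]))
for k in(.1,.4,.7,1):
    h=line_to(p0+k*(p2-p0),np.roll(sl(k).as_quat(),1),speed=25,guard=35);st=get_state();print(h,st["time_s"],st["tool_pos"]-p2,st["contact_force"],st["wrist_torque"],st["finger_gap"])
    if h: break
import cv2,pickle
F={n:grab_frame(n) for n in("scene","top","wrist")};pickle.dump((st,F),open("f2.pkl","wb"))
for n in F: cv2.imwrite(f"pics/{n}2.png",cv2.resize(F[n]["pixels"][:,:,::-1],None,fx=1.5,fy=1.5))
E
python3 run3.py
```

```text
[540.88263494  55.11432317   9.40848845] [ 0.15359087 -0.06575529  0.98589285  0.01006855] 52.777046662653554
False 5.75 [-34.77068787 -11.95636851   0.18218881] [-8.18338979 -2.6428471  11.49422803] [-0.31507053  0.70987543 -0.04661825] 52.527516122336216
False 6.3583 [-27.5544596   -8.5020906    0.03344802] [-19.39466664  -3.89786853  25.78434265] [-0.42778601  1.67893986 -0.06607841] 52.93556027498195
False 6.9667 [-15.72831488  -4.5932098    0.0809546 ] [-17.32375582  -2.4442799   21.40836074] [-0.31925375  1.48502717 -0.18038459] 52.60827052806127
False 7.575 [-5.04694978 -0.93008042  0.08894013] [-17.39826192  -1.99416586  22.15759527] [-0.37247296  1.52611304 -0.18340863] 52.39247421305788
```

View pics/scene2.png

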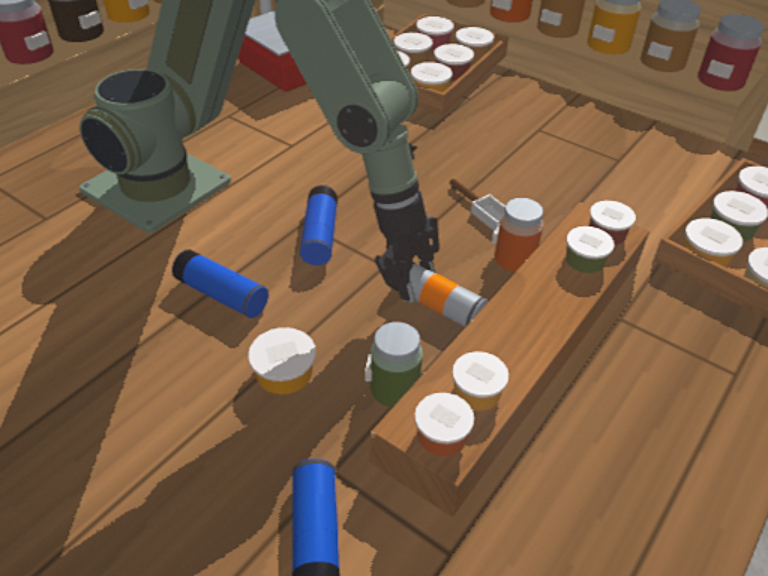

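View pics/wrist2.png

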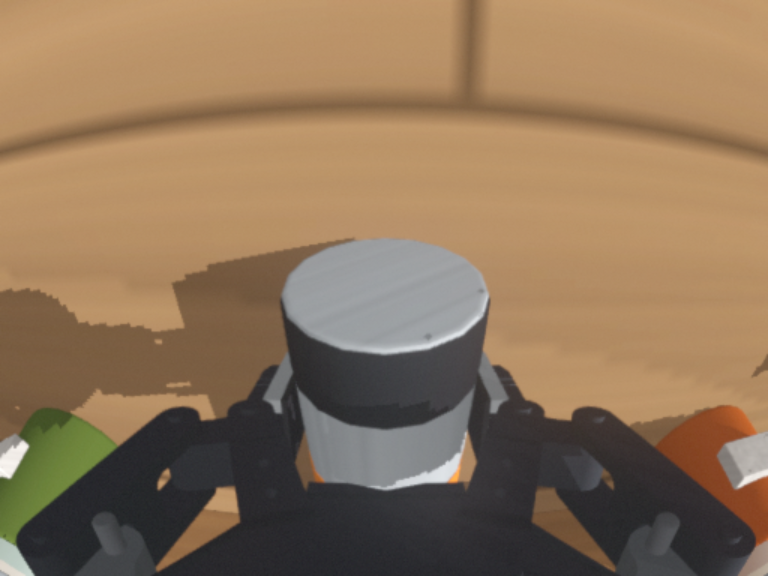

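```bash
cat > run4.py <<'E'
from plant import *
from geo import *
s=116
ps=np.radians(.2)
def rep(l=""):
    st=get_state();print(l,round(st["time_s"],2),"pos",st["tool_pos"].round(2),"F",st["contact_force"].round(1),"T",st["wrist_torque"].round(2),"gap",st["finger_gap"].round(1));return st
st=rep("now")
p2,q2=pose([687-s,68.,27.3],72,ps);print("cmd",p2, "q", st["ee_rot"]-q2)
p2[2]+=.6
line_to(p2,q2,speed=10);st=rep("raise");print(st["ee_rot"]-q2)
h=line_to(p2+[3,0,0],q2,speed=15);rep("fwd3")
E
python3 run4.py
```

```text
Traceback (most recent call last):
  File "run4.py", line 7, in <module>
    st=rep("now")
  File "run4.py", line 6, in rep
    st=get_state();print(l,round(st["time_s"],2),"pos",st["tool_pos"].round(2),"F",st["contact_force"].round(1),"T",st["wrist_torque"].round(2),"gap",st["finger_gap"].round(1));return st
                                                                                                                                                      ^^^^^^^^^^^^^^^^^^^^^^
AttributeError: 'float' object has no attribute 'round'
```

```bash
sed -i 's/st\["finger_gap"\].round(1)/round(st["finger_gap"],1)/;s/st\["\(tool_pos\|contact_force\|wrist_torque\)"\].round/np.array(st["\1"]).round/g' run4.py; sed -i 's/st\["ee_rot"\]-q2/np.array(st["ee_rot"])-q2/' run4.py; python3 run4.py
```

```text
now 7.72 pos [571.8   67.1    9.31] F [-18.   -1.5  22.6] T [-0.43  1.54 -0.19] gap 52.5
cmd [576.87128712  68.02049474   9.22992619] q [-0.00427184  0.00028953  0.00066743 -0.00089391]
raise 7.97 pos [574.13  67.52   9.42] F [-8.6 -0.9 10.2] T [-0.2   0.91 -0.08] gap 52.4
[-0.00248829  0.00014468  0.00039115 -0.0004784 ]
fwd3 8.32 pos [574.09  67.52   9.32] F [-19.3   1.2  20.6] T [0.13 1.89 0.07] gap 52.4
```

```bash
cat > h.py <<'E'
from plant import *
from geo import *
import cv2,pickle
def rep(l=""):
    st=get_state();R=Ro.from_quat(np.roll(st["ee_rot"],-1)).as_matrix();z=R[:,2]
    al=np.degrees(np.arctan2(-z[2],z[0]));psi=np.degrees(np.arctan2(-R[0,1],R[1,1]))
    g=np.array(st["tool_pos"])-19*z
    print(l,"t%.2f"%st["time_s"],"g",g.round(2),"al %.2f psi %.2f"%(al,psi),"F",np.round(st["contact_force"],1),"T",np.round(st["wrist_torque"],2),"gap %.1f"%st["finger_gap"]);return g,al,st
def go(g,al,psi,speed,guard=None,l=""):
    p,q=pose(g,al,psi);h=line_to(p,q,speed=speed,guard=guard);print("hit" if h else "",end=" ");return rep(l)
def snap(tag,names=("scene","top")):
    for n in names:
        f=grab_frame(n);pickle.dump(f,open(f"f_{n}{tag}.pkl","wb"))
        cv2.imwrite(f"pics/{n}{tag}.png",cv2.resize(f["pixels"][:,:,::-1],None,fx=1.5,fy=1.5,interpolation=cv2.INTER_CUBIC))
E
python3 - <<'E'
from h import *
ps=np.radians(.2)
rep("now")
for dx,z in((574,28.6),(577,28.8),(580,28.8),(583,28.8)):
    go([dx,68,z],72,ps,20,l=f"{dx}")
snap("4")
E
```

```text
now t8.32 g [568.41  67.53  27.45] al 72.60 psi 0.16 F [-19.3   1.2  20.6] T [0.13 1.89 0.07] gap 52.4
 574 t8.57 g [573.05  67.88  27.87] al 72.13 psi 0.20 F [-1.1  0.6 -2.4] T [0.03 0.49 0.04] gap 52.2
 577 t8.88 g [577.49  67.99  28.44] al 72.00 psi 0.20 F [-0.  -0.7 -4.5] T [ 0.01  0.33 -0.02] gap 52.6
 580 t9.18 g [580.2   68.01  28.68] al 72.00 psi 0.20 F [ 0.1  0.3 -4.8] T [-0.01  0.5   0.02] gap 52.2
 583 t9.47 g [581.61  67.88  28.12] al 72.18 psi 0.20 F [-4.7  0.7 -4.2] T [0.06 1.01 0.01] gap 52.4
```

```bash
python3 - <<'E'
import cv2
a=cv2.imread("pics/scene4.png")[200:420,340:620];b=cv2.imread("pics/top4.png")[150:370,240:520]
cv2.imwrite("pics/c4.png",cv2.resize(cv2.hconcat([a,b]),None,fx=1.42,fy=1.42*1.3))
E
```

```text
(no output)
```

View pics/c4.png

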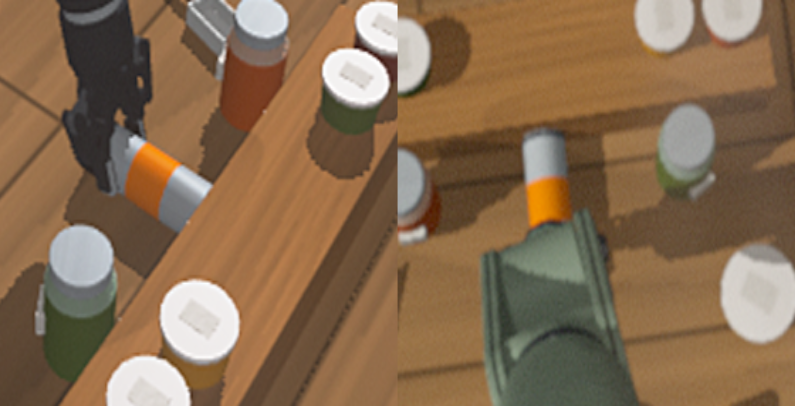

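```bash
python3 - <<'E'
from h import *
g,al,_=rep()
ps=np.radians(.2)
go([581.5,68,27.7],72,ps,10,l="lower")
go([584.5,68,27.7],72,ps,10,l="push")
go([585.5,68,27.9],72,ps,10,l="push")
import pickle
from wcam import *;from cam import cyl
st,F=pickle.load(open("f2.pkl","rb"));f=F["wrist"]
R=Ro.from_quat(np.roll(st["ee_rot"],-1)).as_matrix();gg=np.array(st["tool_pos"])-19*R[:,2]
yaw=np.arctan2(-R[0,1],R[1,1]);a=np.array([-np.cos(yaw),-np.sin(yaw),0]);gg[2]=27
for s in(112,114,116,118,120):
    c=cyl(gg+a*(160-s),a)[0];u=wproj(st,f,c)*1.5+.25
    c2=cyl(gg+a*(133-s),a)[0];u2=wproj(st,f,c2)*1.5+.25
    print(s,"rim top/bot",u[:,1].min().round(1),u[:,1].max().round(1),"x",u[:,0].min().round(1),u[:,0].max().round(1),"band bot",u2[:,1].max().round(1))
E
```

```text
t9.57 g [581.61  67.88  28.13] al 72.17 psi 0.20 F [-5.3  0.2 -4.5] T [0.1  1.18 0.1 ] gap 52.5
 lower t9.91 g [581.67  67.97  27.84] al 71.98 psi 0.19 F [-2.6 -0.3 -4.1] T [ 0.    0.88 -0.05] gap 52.6
 push t10.36 g [581.73  67.96  27.57] al 72.29 psi 0.19 F [-12.6   0.5   5.9] T [0.28 1.64 0.  ] gap 52.6
 push t10.61 g [581.71  67.96  27.55] al 72.41 psi 0.18 F [-14.8   2.3   7.9] T [0.34 1.98 0.08] gap 52.2
112 rim top/bot 219.7 328.9 x 278.0 494.2 band bot 418.0
114 rim top/bot 225.7 336.7 x 279.1 493.2 band bot 423.4
116 rim top/bot 231.6 344.3 x 280.1 492.1 band bot 428.6
118 rim top/bot 237.4 351.7 x 281.1 491.1 band bot 433.6
120 rim top/bot 243.2 358.9 x 282.1 490.1 band bot 438.6
```

```bash
cat > tip.py <<'E'
from h import *
import sys,json,os
ps=np.radians(.2)
S=json.load(open("tip.json")) if os.path.exists("tip.json") else dict(th=0,ox=3.0,oz=.5)
s=118;X=699.7;al0=72
def target(th,ox,oz):
    t=np.radians(th);return [X+ox-27*np.sin(t)-s*np.cos(t),68,27*np.cos(t)+s*np.sin(t)+oz]
end=float(sys.argv[1]);d=float(sys.argv[2]);almax=155
while S["th"]<end:
    th=min(S["th"]+d,end)
    g,al,st=go(target(th,S["ox"],S["oz"]),min(al0+th,almax),ps,35,guard=45,l="th%.0f ox%.1f oz%.1f"%(th,S["ox"],S["oz"]))
    F=np.array(st["contact_force"]);S["th"]=th
    print("    gerr vs ideal",(g-target(th,0,0)).round(1),"al err %.1f"%(al-min(al0+th,almax)))
    S["ox"]+=float(np.clip((F[0]+9)/3.5*.6,-1.5,1.5));S["oz"]+=float(np.clip((F[2]-3)/12*.6*1,-1,1))
    json.dump(S,open("tip.json","w"))
    if np.linalg.norm(F)>45: print("stop");break
snap("t%d"%S["th"])
E
python3 tip.py 12 4
```

```text
th4 ox3.0 oz0.5 t10.99 g [580.53  67.84  34.81] al 76.33 psi 0.21 F [-9.1  0.2 -3. ] T [0.07 1.27 0.07] gap 52.7
    gerr vs ideal [ 0.4 -0.2 -0.4] al err 0.3
 th8 ox3.0 oz0.2 t11.37 g [579.65  67.86  42.63] al 80.32 psi 0.21 F [-9.1  0.8 -3.2] T [-0.04  1.25 -0.03] gap 52.2
    gerr vs ideal [ 0.6 -0.1 -0.5] al err 0.3
 th12 ox3.0 oz-0.1 t11.73 g [579.27  67.87  50.3 ] al 84.31 psi 0.21 F [-9.8 -0.  -1.2] T [-0.08  1.25  0.04] gap 52.6
    gerr vs ideal [ 0.6 -0.1 -0.6] al err 0.3
```

```bash
python3 tip.py 32 5; python3 - <<'E'
import cv2
a=cv2.imread("pics/scenet32.png")[180:420,340:640]
cv2.imwrite("pics/ct32.png",cv2.resize(a,None,fx=2.4,fy=2.4))
E
```

```text
th17 ox2.8 oz-0.3 t12.25 g [579.61  67.89  59.73] al 89.30 psi 0.20 F [-10.3  -0.3  -0.1] T [0.   1.13 0.03] gap 52.5
    gerr vs ideal [ 0.6 -0.1 -0.6] al err 0.3
 th22 ox2.6 oz-0.5 t12.65 g [580.88  67.91  68.71] al 94.27 psi 0.20 F [-9.3  0.5 -0.5] T [-0.05  1.15 -0.01] gap 52.7
    gerr vs ideal [ 0.7 -0.1 -0.5] al err 0.3
 th27 ox2.6 oz-0.6 t13.04 g [583.04  67.96  77.18] al 99.27 psi 0.21 F [-9.5 -0.6  1.8] T [-0.08  1.15 -0.03] gap 52.3
    gerr vs ideal [ 0.7 -0.  -0.5] al err 0.3
 th32 ox2.5 oz-0.7 t13.43 g [586.17  68.    85.12] al 104.26 psi 0.21 F [-9.6 -0.4  2. ] T [-0.06  1.22  0.01] gap 52.6
    gerr vs ideal [ 0.8 -0.  -0.3] al err 0.3
```

View pics/ct32.png

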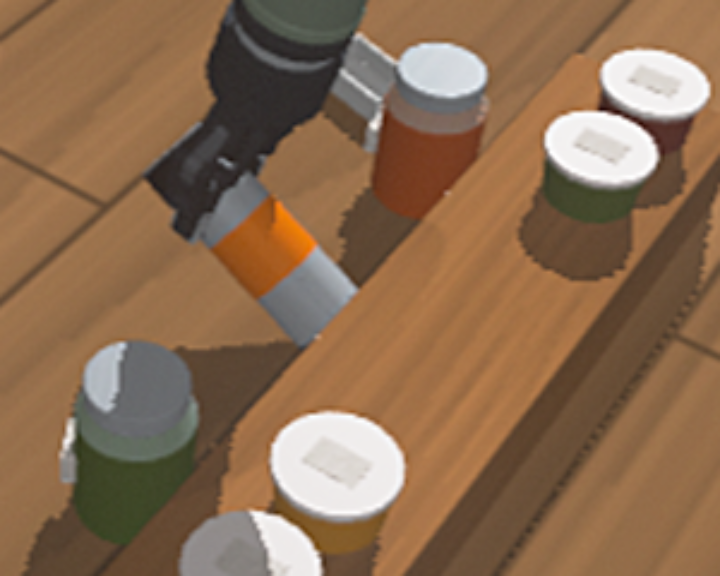

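The tin is tipped about 30°, its foot behind the step's top edge (crop pixel ~(325,315)) and forces are steady. Continuing.

```bash
python3 tip.py 75 6; python3 - <<'E'
import cv2,glob
a=cv2.imread("pics/scenet75.png")
if a is not None: cv2.imwrite("pics/ct75.png",cv2.resize(a[100:420,300:680],None,fx=1.85,fy=1.85))
E
```

```text
th38 ox2.4 oz-0.8 t13.94 g [591.97  68.02  93.68] al 110.10 psi 0.21 F [-7.2 -0.4  1.5] T [-0.11  1.02  0.  ] gap 52.4
    gerr vs ideal [ 1.9  0.  -0.2] al err 0.1
 th44 ox2.7 oz-0.8 t14.36 g [598.55  68.06 101.29] al 116.08 psi 0.21 F [-5.5 -0.1  1.8] T [-0.04  1.1   0.01] gap 52.3
    gerr vs ideal [ 2.5  0.1 -0.1] al err 0.1
 th50 ox3.3 oz-0.9 t14.78 g [605.84  68.04 107.68] al 122.15 psi 0.21 F [-8.   0.5  2.2] T [0.   1.2  0.04] gap 52.7
    gerr vs ideal [ 2.7  0.  -0.1] al err 0.2
 th56 ox3.4 oz-0.9 t15.18 g [615.02  68.08 112.77] al 128.02 psi 0.21 F [-5.4  0.2  1.7] T [-0.02  1.01 -0.07] gap 52.4
    gerr vs ideal [ 3.7  0.1 -0.2] al err 0.0
 th62 ox4.1 oz-1.0 t15.61 g [624.88  68.03 116.68] al 133.99 psi 0.20 F [-5.7 -1.2  2.7] T [-0.01  1.05 -0.02] gap 52.5
    gerr vs ideal [ 4.4  0.  -0.2] al err -0.0
 th68 ox4.6 oz-1.0 t16.05 g [635.38  68.07 119.1 ] al 139.97 psi 0.21 F [-5.   0.4  3. ] T [ 0.07  1.12 -0.  ] gap 52.5
    gerr vs ideal [ 4.9  0.1 -0.4] al err -0.0
 th74 ox5.3 oz-1.0 t16.51 g [647.05  67.93 119.97] al 145.88 psi 0.20 F [-3.8  0.3  2.6] T [ 0.03  0.6  -0.01] gap 52.4
    gerr vs ideal [ 5.8 -0.1 -0.9] al err -0.1
 th75 ox6.2 oz-1.0 t16.76 g [649.53  67.99 119.99] al 146.90 psi 0.20 F [-3.3 -0.1  0.9] T [-0.05  0.69  0.04] gap 52.5
    gerr vs ideal [ 6.4 -0.  -1. ] al err -0.1
```

View pics/ct75.png

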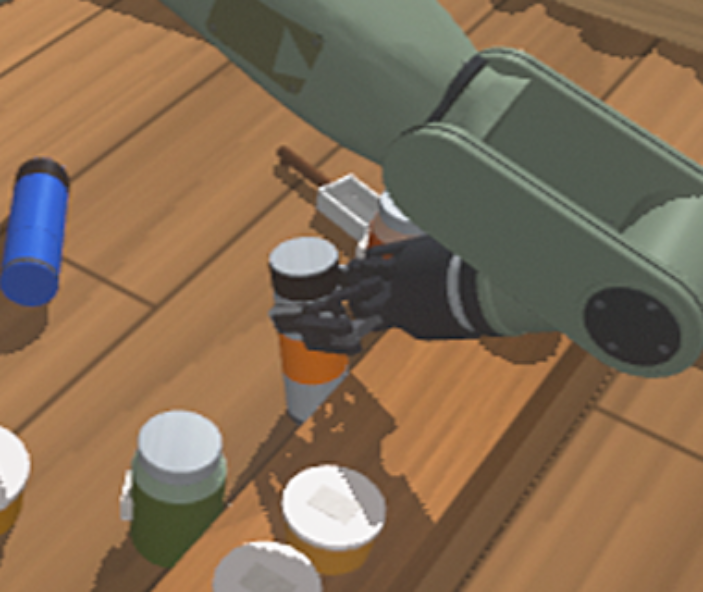

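```bash
python3 - <<'E'
from h import *
ps=np.radians(.2);s=118;X=699.7
for th,al in((80,148.5),(83,151),(86,153),(88,154),(90,155)):
    t=np.radians(th);go([X+1.5-27*np.sin(t)-s*np.cos(t),68,27*np.cos(t)+s*np.sin(t)-.3],al,ps,30,guard=45,l=f"th{th}")
snap("t90",("scene","top"))
import cv2
cv2.imwrite("pics/ct90.png",cv2.resize(cv2.imread("pics/scenet90.png")[100:420,300:680],None,fx=1.85,fy=1.85))
E
```

```text
th80 t17.17 g [653.75  67.99 120.01] al 148.61 psi 0.20 F [-6.1 -0.5 -0.1] T [-0.11  0.81 -0.  ] gap 52.4
 th83 t17.50 g [660.22  68.06 119.26] al 150.91 psi 0.20 F [-3.9 -0.2 -1.1] T [-0.04  0.32 -0.02] gap 52.6
 th86 t17.84 g [666.27  68.06 118.35] al 152.87 psi 0.19 F [-4.4  0.2 -3.9] T [-0.02 -0.05  0.01] gap 52.5
 th88 t18.12 g [670.18  68.04 117.83] al 153.92 psi 0.20 F [-4.5 -0.4 -4.7] T [-0.02 -0.16  0.01] gap 52.2
 th90 t18.41 g [673.78  68.   118.44] al 155.10 psi 0.21 F [-8.8 -0.4 -1.3] T [-0.07  0.34  0.04] gap 52.2
```

View pics/ct90.png

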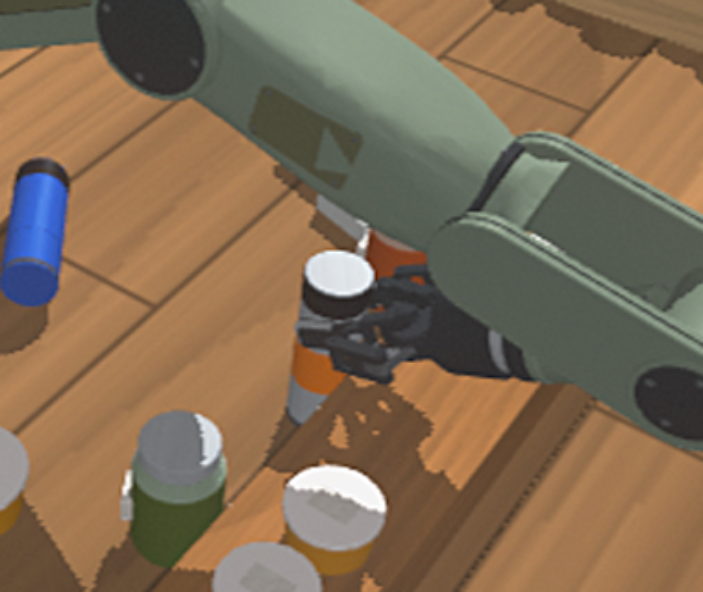

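View pics/topt90.png

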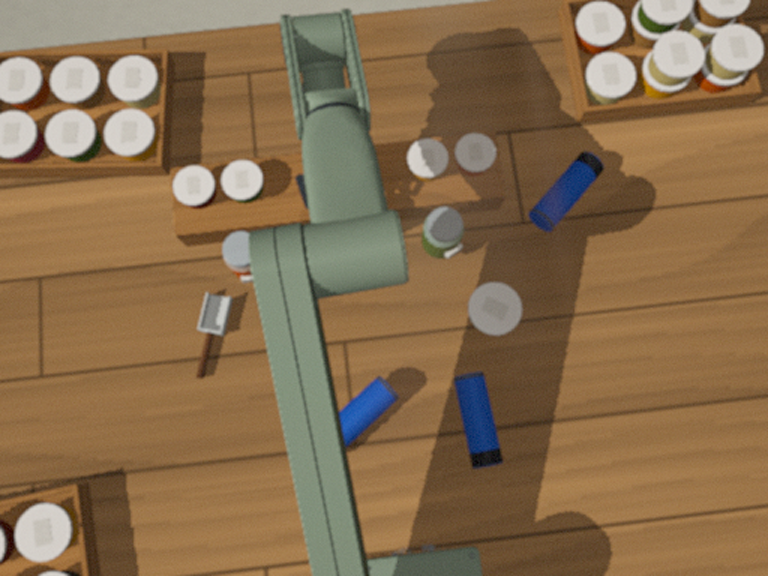

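```bash
cat > ov.py <<'E'
import pickle,sys
from cam import *
f=pickle.load(open(sys.argv[1],"rb"));im=cv2.resize(f["pixels"][:,:,::-1],None,fx=6,fy=6,interpolation=cv2.INTER_CUBIC)
for (x,y,tilt),c in(((672.7,68,0),(0,255,0)),((672.7,68,4),(0,0,255))):
    t=np.radians(tilt);a=np.array([-np.sin(t),0,np.cos(t)])
    lo,hi=cyl(np.array([x,y,0.]),a)
    b=cyl(np.array([x,y,0.])+133*a,a)[0]
    for r in(lo,hi,b):cv2.polylines(im,[((proj(f,r)+.5)*6).astype(np.int32)],True,c,1)
c=((proj(f,[[672,68,80]])[0]+.5)*6).astype(int);cv2.imwrite(sys.argv[2],im[c[1]-290:c[1]+290,c[0]-290:c[0]+290])
E
python3 ov.py f_scenet90.pkl pics/ov90.png
```

```text
(no output)
```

View pics/ov90.png

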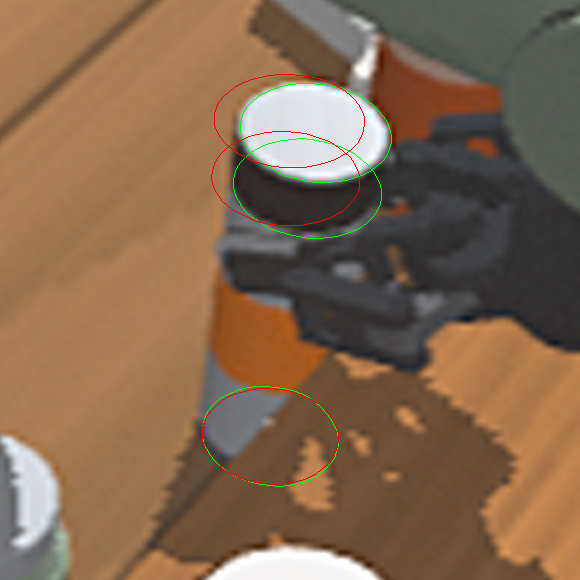

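```bash
python3 - <<'E'
from h import *
ps=np.radians(.2)
g,al,st=rep()
oz=117.9
for i in range(4):
    g,al,st=go([673.4,68,oz],155,ps,10,l="lower")
    if st["contact_force"][2]>1.5: break
    oz-=.5
snap("pre",("scene",))
E
python3 ov.py f_scenepre.pkl pics/ovpre.png
```

```text
t18.51 g [673.77  68.   118.45] al 155.06 psi 0.21 F [-9.   0.3 -2.1] T [ 0.06  0.28 -0.01] gap 52.4
 lower t18.76 g [673.35  68.02 118.22] al 154.92 psi 0.20 F [-6.3 -0.5 -2.5] T [-0.06 -0.11  0.07] gap 52.6
 lower t19.01 g [673.33  68.01 118.  ] al 154.94 psi 0.20 F [-5.7 -0.6 -2.6] T [-0.04  0.02  0.04] gap 52.3
 lower t19.26 g [673.34  68.01 117.62] al 154.94 psi 0.20 F [-5.1  0.7 -1.4] T [-0.03 -0.02  0.07] gap 52.4
 lower t19.51 g [673.33  68.02 117.16] al 154.94 psi 0.20 F [-5.6  0.5 -1.4] T [-0.    0.03 -0.01] gap 52.4
```

View pics/ovpre.png

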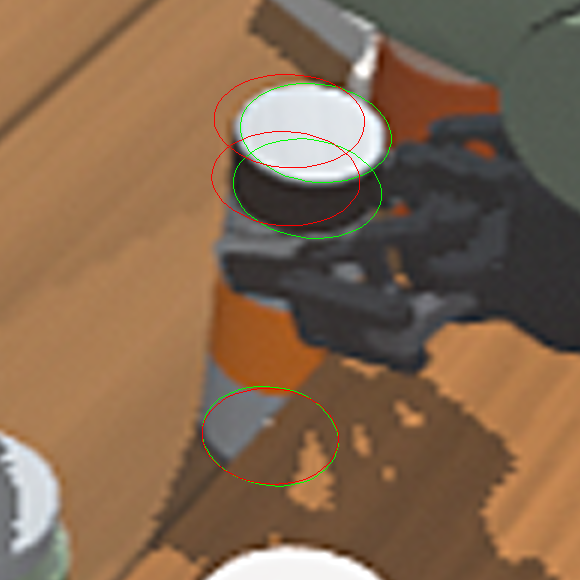

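```bash
python3 - <<'E'
from h import *
ps=np.radians(.2)
oz=116.2
for i in range(7):
    g,al,st=go([673.2,68,oz],155,ps,10,l="lower")
    if st["contact_force"][2]>3: break
    oz-=.4
snap("pre2",("scene",))
E
python3 ov.py f_scenepre2.pkl pics/ovpre2.png
```

```text
lower t19.81 g [673.24  68.04 116.88] al 154.93 psi 0.20 F [-3.6  0.3  0.3] T [-0.04  0.08 -0.02] gap 52.8
 lower t20.06 g [673.2   68.04 116.84] al 154.99 psi 0.21 F [-3.  -0.6  3.7] T [-0.04  0.39 -0.09] gap 52.3
```

View pics/ovpre2.png

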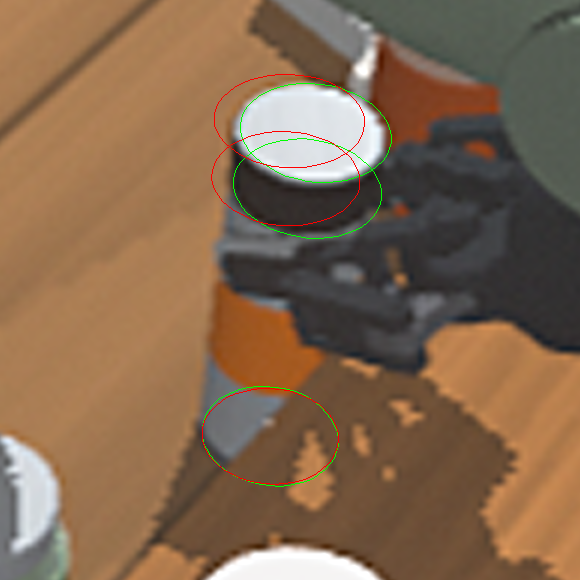

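```bash
python3 - <<'E'
from h import *
ps=np.radians(.2)
set_gripper(85);g,al,st=rep("open")
h=line_to(np.array(st["tool_pos"])+[8,0,75],None,speed=60,guard=15);print(h);rep("up")
snap("rel",("scene","top"))
E
python3 ov.py f_scenerel.pkl pics/ovrel.png
```

```text
open t20.53 g [673.33  67.96 115.38] al 154.97 psi 0.19 F [-0.6 -0.5  0.4] T [-0.02 -0.44 -0.01] gap 85.1
False
up t21.93 g [681.27  67.96 189.89] al 155.05 psi 0.20 F [0.3 0.8 0.2] T [ 0.01 -0.48 -0.01] gap 85.0
```

View pics/ovrel.png

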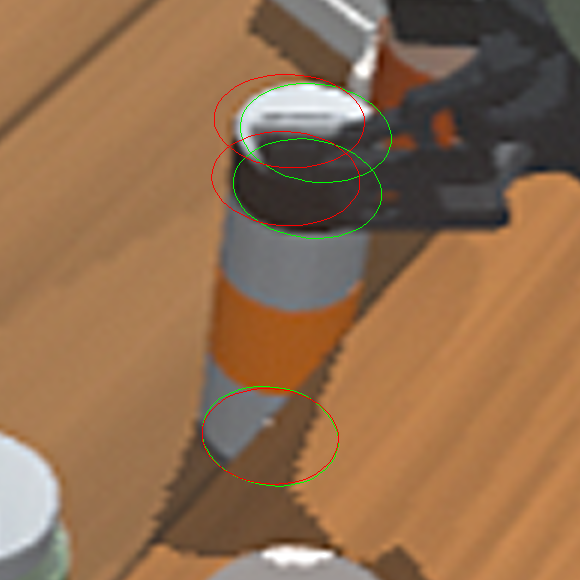

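```bash
python3 - <<'E'
from h import *
ps=np.radians(.2)
go([685,68,290],150,ps,120,guard=25,l="up")
go([560,68,330],100,ps,150,guard=25,l="back")
p,q=pose([400,260,320],90,.57);move_ptp(p,q);rep("away")
snap("fin",("scene","top"))
E
python3 ov.py f_scenefin.pkl pics/ovfin.png;python3 ov.py f_topfin.pkl pics/ovfint.png
```

```text
Traceback (most recent call last):
  File "h.py", line 10, in go
    p,q=pose(g,al,psi);h=line_to(p,q,speed=speed,guard=guard);print("hit" if h else "",end=" ");return rep(l)
                         ~~~~~~~^^^^^^^^^^^^^^^^^^^^^^^^^^^^^
plant.PlanningError: the arm cannot follow that straight line within its joint ranges
Traceback (most recent call last):
  File "ov.py", line 3, in <module>
    f=pickle.load(open(sys.argv[1],"rb"));im=cv2.resize(f["pixels"][:,:,::-1],None,fx=6,fy=6,interpolation=cv2.INTER_CUBIC)
                  ~~~~^^^^^^^^^^^^^^^^^^
FileNotFoundError: [Errno 2] No such file or directory: 'f_scenefin.pkl'
Traceback (most recent call last):
  File "ov.py", line 3, in <module>
    f=pickle.load(open(sys.argv[1],"rb"));im=cv2.resize(f["pixels"][:,:,::-1],None,fx=6,fy=6,interpolation=cv2.INTER_CUBIC)
                  ~~~~^^^^^^^^^^^^^^^^^^
FileNotFoundError: [Errno 2] No such file or directory: 'f_topfin.pkl'
```

```bash
python3 - <<'E'
from h import *
ps=np.radians(.2)
go([678,68,225],140,ps,80,guard=25,l="up")
go([640,68,270],112,ps,100,guard=25,l="up")
go([560,68,320],95,ps,150,guard=25,l="back")
p,q=pose([400,260,320],90,.57);move_ptp(p,q);rep("away")
snap("fin",("scene","top"))
E
python3 ov.py f_scenefin.pkl pics/ovfin.png;python3 ov.py f_topfin.pkl pics/ovfint.png
```

```text
up t22.57 g [677.85  68.01 225.11] al 140.02 psi 0.20 F [ 0.  -1.  -0.8] T [-0.06 -0.38  0.03] gap 85.1
 up t23.22 g [640.1   67.95 267.85] al 112.25 psi 0.20 F [1.2 0.2 0.2] T [-0.03 -0.19  0.  ] gap 85.0
 back t23.96 g [561.17  67.99 318.03] al 95.19 psi 0.19 F [-0.5 -0.  -0.7] T [ 0.03 -0.    0.03] gap 85.3
away t24.94 g [401.13 259.82 319.6 ] al 90.01 psi 32.60 F [0.4 0.1 1.2] T [-0.01  0.05 -0.02] gap 85.1
```

View pics/ovfin.png

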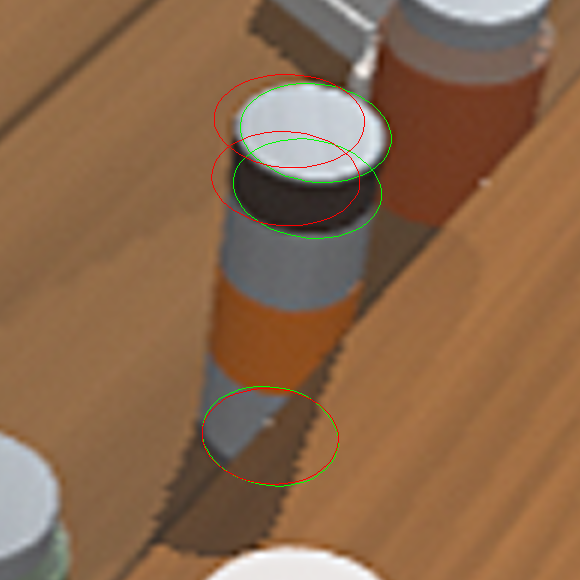

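View pics/ovfint.png

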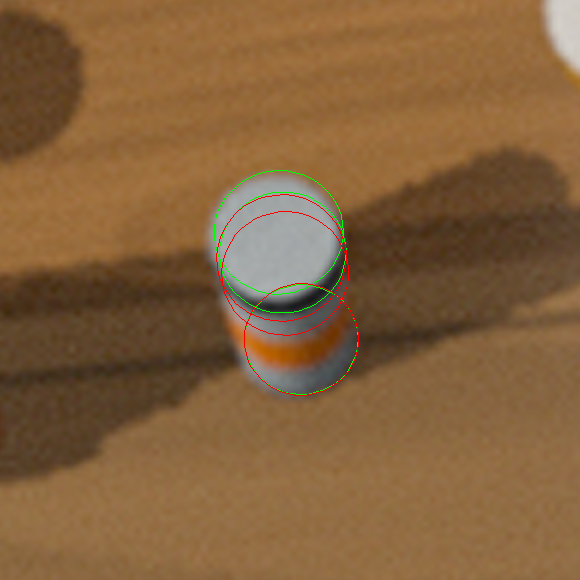

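View pics/topfin.png

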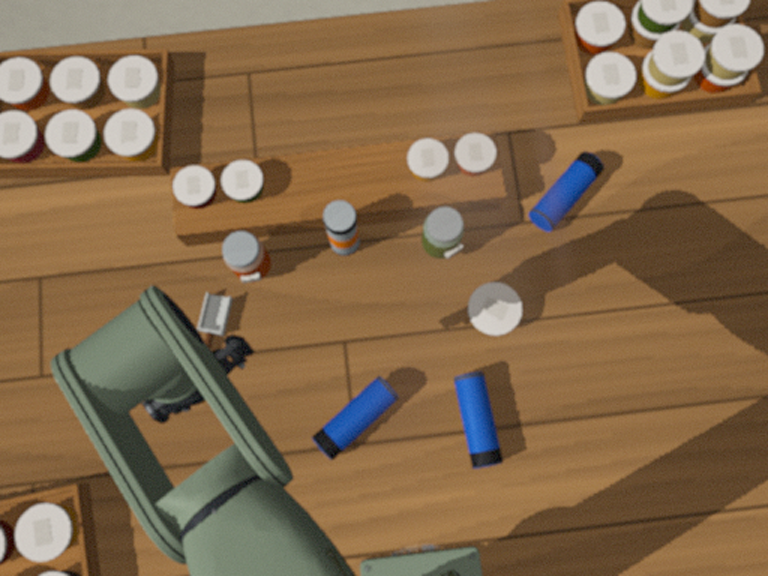

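```bash
python3 - <<'E'
from plant import *
finish_job();print(get_state()["time_s"])
E
```

```text
the job is handed in; nothing more can be done
the job is handed in; nothing more can be done
```

The tin now stands upright in the gap between the jars, up against the step, and I handed the job in at about 25 s of the 45 s allowed.

**How it went:**
- I gripped the tin across near its lid end, squared it to the step and slid it along the counter until the foot met the face. I then pressed it there with about 15 N.
- I tipped it up in small steps, adjusting for force so it stayed against the step with about 4–10 N. It turned a few degrees in the pads on the way.
- I then lowered it until it pressed on the counter (about 4 N), let go and moved the arm clear.

**Last checks:**
- In the final scene and top pictures the tin matches an upright model at the step's face to within about 2 mm. That is no better than the cameras' calibration.
- Just before release it was still touching the step with about 3 N, and it did not shift when the gripper opened.
- By eye, the jars, tub, scoop and blue tins look the same as in the first pictures. I didn't measure their positions.

**What was not perfect:**
- **Slide:** early on the tin pressed the counter with about 20 N and stuck. I eased it up, so over the last few mm before the step it was carried at most 1–2 mm off the counter. It was set back down against the step before tipping.
- **Tip-up:** during the last few degrees the foot rose about 1 mm off the counter, until I lowered it before release.
- **Guard stop:** one guarded move stopped early at the start of the slide, with no lasting contact force.

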